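# Stow a flat tin under the keeper's spring flap

## Task

Put the flat brass tin away in the tin keeper: press the red paddle well down with one fingertip so that the yellow spring flap stands open and, while it is held open, push the tin along its lane with the other fingertip, under the flap and fully home against the back stop. Then take the hand away so that the flap closes behind the tin. Slide the tin only, never lift it, do not shove it against the flap or let the flap down on it, and leave the round tins, bowl and cup alone.

Things in the scene. Friction and masses are not known exactly. Their poses are not given: they have to be found in the camera images.
- keeper: Tin keeper, a fixed low metal tray 217 x 101 mm, base plate 4 mm thick. Origin: at counter height, mid-width of the lane, in the plane of the mouth (back of the flap's lip). x: push direction (inwards), y: left of that, z: up. Frame used in all entries. The tin's lane lies between two 4 mm rails, inner faces at y = -37 and +37 mm, tops at z = 20 mm. Before the mouth (x < 0) is the open apron.
- lane_start (a point): Outer end of the lane's rails, on the base plate, mid-width: keeper x = -120, y = 0, z = 4 mm (the base plate itself reaches to x = -142 mm).
- back_stop (a point): Middle of the face of the back stop, a 30 mm high upright plate that ends the lane: keeper x = +68, y = 0, z = 19 mm; its top is at z = 34 mm.
- hinge (a point): Point on the flap's hinge rod (8 mm thick): keeper x = 0, y = +50, z = 34 mm. The rod runs along the keeper's x, in black bearings at x = -135 and +70 mm, 16 mm wide, tops at z = 42 mm.
- flap (a joint): Opening of the spring flap, rad: 0 closed (rest), 0.72 at its stop. Pressing the red paddle at the rod's left (+y) down raises the yellow cover at its right. The tin clears the lip by 2 mm at 0.45 rad and by 6 mm at 0.58 rad, a good working opening (cover's free edge then 61 mm high, 66 mm at the stop). It springs shut when let go: about 1.5 N at the paddle starts it, 3 to 5 N holds it open.
- lip (a point): Front bottom edge, mid-width, of the yellow cover's lip, which bars the tin's way. Closed: lip y +4 to +26, x -3 to 0, bottom z = 16 mm; cover a 3 mm plate, x -4 to +67, y +4 to +46, z = 34 mm. Right of the cover (y 0 to -37) the lane is open from above for its whole length, so a fingertip can follow the tin past the mouth there.
- paddle (a point): Middle of the top face of the red paddle, a 172 x 36 x 3 mm plate on the flap, keeper x -140 to +32 mm. Closed it slopes up to the left by 33 degrees, middle at y = 84, z = 33 mm. Pressed to 0.58 rad it is level, top at z = 14 mm, y 60 to 96 mm; at the stop its middle is 10 mm high. It can be pressed anywhere along its length, and its slippery face lets a pressing fingertip slide.
- tin_center (a point): Centre (half-way up) of the flat brass tin with a green label: 56 mm along the lane (its x), 68 mm across (its y), 22 mm high, about 120 g. It starts on the base plate of the keeper's apron, between the rails, ahead of the mouth. Home against the back stop its centre is at keeper x = +40 mm.
- tin_pink: Bystander: black round tin with a red disc on the lid, 71 mm across, 35 mm high; origin under its centre.
- tin_teal: Bystander: black round tin with a blue disc on the lid, 71 mm across, 35 mm high; origin under its centre.
- bowl: Bystander: terracotta bowl, 66 mm across, 55 mm high; origin under its centre.
- cup: Bystander: white cup, 72 mm across, 60 mm high; origin under its centre.
Mind the look-alikes: they are no part of the job. Of the things that look like the part that bears tin_center, the largest one is meant.

How it is judged:
By the outcome, as a careful person would: the job done as asked, in the order asked, and still so for the second after the job is handed in, with the robot touching nothing.
It also fails if it takes over 40 s, if anything falls off the work surface, if the arm or the gripper's body presses on something with over 40 N, if the wrist force passes 120 N, or if a joint passes its speed limit or range.

## Robot

A 7-joint arm with a two-finger parallel gripper is mounted at the origin on the work surface. World frame = base frame: x ahead of the robot, y to its left, z up, the work surface at z = 0. Lengths are in m, angles in rad, forces in N, time in s.
With the tool pointing down it reaches from about 0.425 to 0.925 m from the base axis. Payload 6.8 kg.
Tool frame: the origin (TCP) lies at the very end of the fingers, on their centre line; the grasp point (between the pads) lies 19 mm behind it; y points along the fingers, x is the direction in which the jaws open and shut, and the axes are right-handed (so a half turn about y gives the same grasp; the last joint's range is limited). The gripper opens to 85 mm and grips with 20 to 120 N. Pads are 22 mm wide; open, the fingers measure 114 mm over their backs; the gripper's body (76 mm by 85 mm) begins 54 mm behind the grasp point. The pads swing forward as they close: fully open they stand 13 mm farther back than shut.
Start: joints at [1.164, 0.477, 0.022, 1.555, -0.011, 1.109, -0.083], TCP at [0.199, -0.645, 0.201] pointing down, gripper open.
Joint ranges: [-2.96, 2.96], [-0.34, 2.1], [-1.41, 1.46], [0.24, 2.44], [-1.37, 4.51], [0.17, 1.92], [-2.96, 2.96]. Speed limits (rad/s): [2.39, 2.39, 3.14, 3.14, 3.14, 3.14, 3.14].

## Interface

Orientations are given as a rotation vector (axis times angle).
In Python, from bench import r, imaging gives the robot as it stands.
- The arm moves only by the shell command python3 -m jog 'ROWS' [FORCE]. ROWS is text: rows parted by semicolons, each of 7 numbers parted by spaces: the turn, a rotation vector about the tool's x, y, z in degrees, then the shift along the tool's x, y, z in mm, then the opening, from 0 (shut) to 1 (fully open). A call has exactly 5 rows; each row shifts and turns the commanded pose from where the row before left it, along the tool's axes as they then stand; what a row does not reach is not made up. A row lasts 1/12 s, in which the tool goes at most 41.7 mm and 7.16 degrees, less where a joint would pass 70% of its speed; a pose out of reach is approached as far as the arm can. A call with a gripper value outside its range is refused whole. The fingers move at their own pace and stop on an object; FORCE is the grip in N (left out, the last holds). Time passes only in rows, so rows that do not move let the fingers close, or fill a call up. It gives the time, the measured TCP pose, the force and the opening at its end, in the units of the state.
- r.get_obs(): the state, without advancing time (a new reading comes with each control period).
- imaging.grab_frame(name): name is "side" or "top" or "wrist"; returns a dict with "color" (420x560x3 uint8, red, green, blue), "z_map" (420x560 float32, m along the optical axis (not along the pixel's ray), 0 where there is no reading), "fx", "fy", "cx", "cy" (pixels), "world_to_cam" (4x4, takes a point from world to camera coordinates); the wrist camera has in their place "hand_eye" (4x4, takes a point from camera to tool coordinates, whose origin is the TCP and whose axes are the tool frame's). Camera axes: x right, y up, looking along -z (the intrinsics and any distortion apply to the point x, -y, -z); pixel columns grow to the right and rows downward; lengths in m; the calibration is good to about 2 mm. A picture is of the moment at which its call begins: read the wrist's pose just before it.
- r.hand_in(): hands the job in, once; it reports no verdict.
The state is a dict: "clock": time; "joints": joint angles; "qvel": joint speeds; "tau": joint torques, N m; "tcp_pos": TCP position; "orientation": TCP orientation; "contact_force": force on the tool from outside, world axes, zero at the start; "moment": the same for the moment, N m; "grip_width": finger opening in m.
Only numpy, scipy, OpenCV 4.12 (cv2) and the standard library are available. Lean on these libraries where they do the work, as an engineer would, in place of code of your own. Each camera call takes 0.05 s, during which the arm holds its last target.

## Working session

There is one attempt and no reset: what is moved stays moved. The work goes in short steps, Python scripts to look and compute and a shell command to move; the robot and the scene stay as the last step left them, time stands still between calls to the robot, and variables do not carry over. Pictures are saved under pics/ and viewed, and the job is handed in when it is done.

```bash
ls; mkdir -p pics; python3 - <<'E'
from bench import r, imaging
import cv2,numpy as np
print(r.get_obs())
for n in("top","side"):
    f=imaging.grab_frame(n); cv2.imwrite(f"pics/{n}0.png",f["color"][:,:,::-1]); np.savez(f"pics/{n}0.npz",**f)
    print({k:(v if k not in("color","z_map") else v.shape) for k,v in f.items()})
E
```

```text
pics
{'clock': 0.0, 'joints': array([ 1.16386749,  0.477777  ,  0.02235807,  1.55645461, -0.01147842,
        1.10929759, -0.08309247]), 'qvel': array([ 6.07141926e-04,  4.95240011e-04,  1.06109677e-03,  5.89884097e-04,
       -6.46116364e-05,  4.28628171e-04, -1.32501500e-04]), 'tau': array([-7.92009837e-05, -5.96452832e+01,  1.60824817e+00, -2.81201470e+01,
        1.25735908e-02,  9.50448884e-03, -3.47862760e-05]), 'tcp_pos': array([ 0.19849448, -0.64447845,  0.19974029]), 'orientation': array([-1.33491606,  0.98743008, -0.98486544]), 'contact_force': array([0.89069658, 0.0335555 , 0.60125524]), 'moment': array([-0.01810977,  0.02147717, -0.01900212]), 'grip_width': 0.08544875343063538}
{'color': (420, 560, 3), 'z_map': (420, 560), 'fx': 447.09041828766993, 'fy': 447.09041828766993, 'cx': 285.5018792856863, 'cy': 219.1628484101295, 'world_to_cam': array([[ 0.02454128, -0.99969423, -0.00303003,  0.0382348 ],
       [ 0.99229061,  0.023991  ,  0.12158858, -0.56585082],
       [-0.12147871, -0.00599061,  0.99257596, -1.05946929],
       [ 0.        ,  0.        ,  0.        ,  1.        ]])}
{'color': (420, 560, 3), 'z_map': (420, 560), 'fx': 433.92437664283614, 'fy': 433.92437664283614, 'cx': 281.48560787647045, 'cy': 210.61311718139572, 'world_to_cam': array([[ 0.80665789, -0.59088383,  0.01262345, -0.4307552 ],
       [ 0.2666975 ,  0.38298231,  0.88441902, -0.2343686 ],
       [-0.52742346, -0.71005693,  0.46652294, -0.57059017],
       [ 0.        ,  0.        ,  0.        ,  1.        ]])}
```

View pics/top0.png

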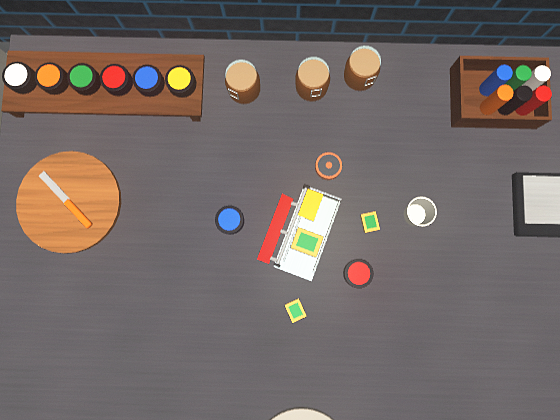

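View pics/side0.png

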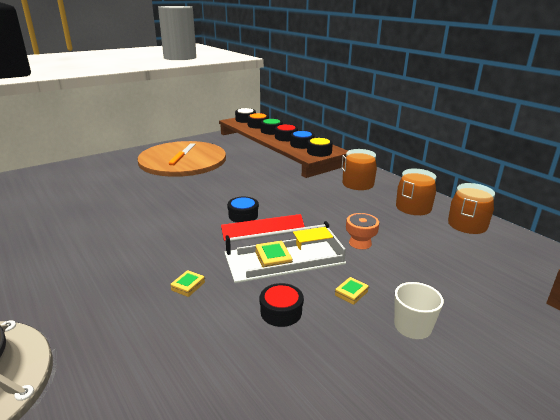

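```bash
cat > h.py <<'E'
import numpy as np,cv2
from scipy.spatial.transform import Rotation as R
def cloud(f):
    z=f["z_map"];v,u=np.mgrid[:z.shape[0],:z.shape[1]]
    p=np.stack([(u-f["cx"])*z/f["fx"],-(v-f["cy"])*z/f["fy"],-z],-1)
    T=np.linalg.inv(f["world_to_cam"]) if "world_to_cam" in f else f["W"]
    return p@T[:3,:3].T+T[:3,3]
E
python3 - <<'E'
from h import *
f=np.load("pics/top0.npz");P=cloud(f);c=f["color"].astype(int)
cv2.imwrite("pics/topz.png",cv2.resize(f["color"][165:300,200:400,::-1],None,fx=4,fy=4,interpolation=cv2.INTER_NEAREST))
f2=np.load("pics/side0.npz");cv2.imwrite("pics/sidez.png",cv2.resize(f2["color"][190:320,200:360,::-1],None,fx=4,fy=4,interpolation=cv2.INTER_NEAREST))
hsv=cv2.cvtColor(f["color"],cv2.COLOR_RGB2HSV)
def m(lo,hi,s=120,v=80,box=(180,290,255,345)):
    q=(hsv[...,0]>=lo)&(hsv[...,0]<=hi)&(hsv[...,1]>s)&(hsv[...,2]>v)&(f["z_map"]>0)
    b=np.zeros_like(q);b[box[0]:box[1],box[2]:box[3]]=1
    return q&b
for n,k in dict(red=m(0,6)|m(174,180),green=m(45,80),yel=m(18,35)).items():
    nn,l,st,ce=cv2.connectedComponentsWithStats(k.astype('uint8'))
    for i in range(1,nn):
        if st[i,4]<30: continue
        p=P[l==i]; rect=cv2.minAreaRect((p[:,:2]*1000).astype('float32'))
        print(n,st[i],p.mean(0).round(4),rect,p[:,2].min(),p[:,2].max(),(cv2.boxPoints(rect)).round(1).tolist())
o=R.from_rotvec([-1.33491606,  0.98743008, -0.98486544]).as_matrix();print(o)
print("table z",np.median(P[300:320,220:260,2]))
E
```

```text
red [257 193  36  71 898] [0.5418 0.0774 0.0319] ((545.7386474609375, 76.76142883300781), (33.488704681396484, 179.8307342529297), 71.28839874267578) -0.004866126391098513 0.04572817670143969 [[455.20001220703125, 89.69999694824219], [625.5, 32.099998474121094], [636.2999877929688, 63.79999923706055], [465.8999938964844, 121.5]]
green [297 233  21  18  73] [ 0.5119 -0.0018  0.0251] ((511.447021484375, -1.6301956176757812), (44.00870132446289, 32.25267791748047), 71.24263000488281) 0.02026590434077713 0.029802052324985784 [[489.1000061035156, -17.299999237060547], [519.5999755859375, -27.700000762939453], [533.7999877929688, 14.0], [503.29998779296875, 24.399999618530273]]
yel [298 188  25  33 473] [ 0.6033 -0.0076  0.0344] ((603.6403198242188, -7.688390731811523), (41.04547119140625, 72.48641967773438), 70.6196517944336) 0.028138780829654708 0.042179694264356415 [[562.5999755859375, -15.0], [631.0, -39.099998474121094], [644.5999755859375, -0.4000000059604645], [576.2999877929688, 23.700000762939453]]
yel [291 227  32  30 255] [5.152e-01 1.000e-04 2.480e-02] ((511.6464538574219, -1.0992813110351562), (66.75080871582031, 54.488441467285156), 70.26753997802734) 0.017951369604057854 0.030219514881034026 [[474.70001220703125, -23.299999237060547], [526.0, -41.70000076293945], [548.5999755859375, 21.100000381469727], [497.29998779296875, 39.5]]
[[ 2.94421978e-01 -6.84487680e-04  9.55675275e-01]
 [-9.55673823e-01  1.67355274e-03  2.94422729e-01]
 [-1.80090171e-03 -9.99998365e-01 -1.61416250e-04]]
table z -0.0011642196951558992
```

View pics/topz.png

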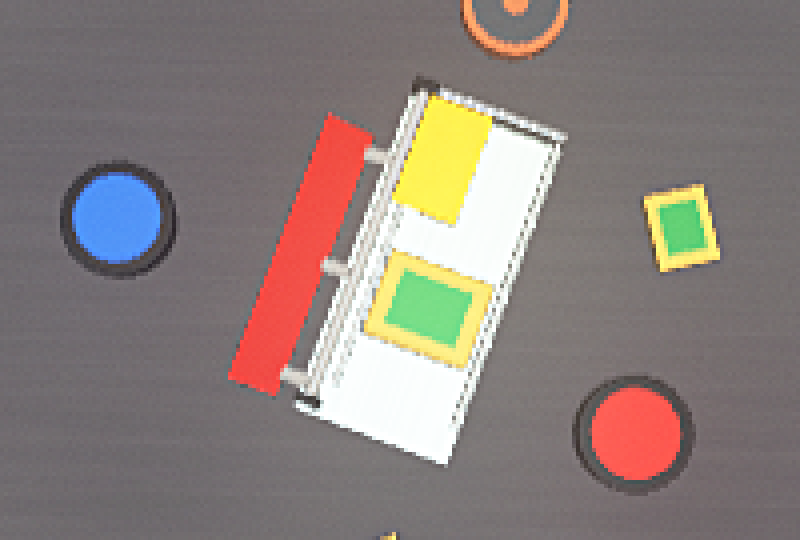

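View pics/sidez.png

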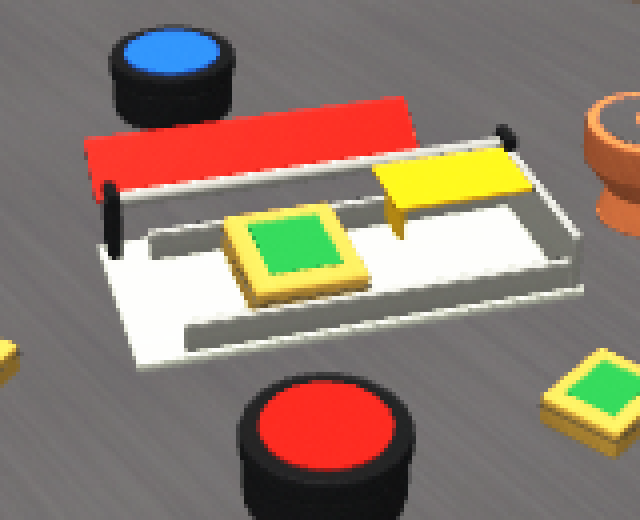

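```bash
cat > fit.py <<'E'
from h import *
from scipy.optimize import least_squares
s,c=np.sin(np.radians(33))*18,np.cos(np.radians(33))*18
pad=lambda x,l:(x,84+l*c,33+l*s)
PL=[pad(32,1),pad(32,-1),pad(-140,-1),pad(-140,1)]
CV=[(67,46,34),(67,4,34),(-4,4,34),(-4,46,34)]
K=np.array(PL+CV)/1000
ft=np.load("pics/top0.npz");fs=np.load("pics/side0.npz")
ut=np.array([(330,112),(374,132),(276,396),(228,378),(432,95),(492,118),(456,224),(394,200)])/4-.5+[200,165]
us=np.array([(406,97),(418,148),(96,200),(86,138),(506,149),(532,184),(404,208),(374,168)])/4-.5+[200,190]
def proj(f,p):
    T=f["world_to_cam"];q=p@T[:3,:3].T+T[:3,3]
    return np.stack([f["cx"]-f["fx"]*q[:,0]/q[:,2],f["cy"]+f["fy"]*q[:,1]/q[:,2]],-1)
def W(a,K):
    r=R.from_euler('z',a[2]).as_matrix();return K@r.T+[a[0],a[1],0]
for which in("t","s","ts"):
    def res(a):
        p=W(a,K);o=[]
        if "t" in which:o.append(proj(ft,p)-ut)
        if "s" in which:o.append(proj(fs,p)-us)
        return np.concatenate(o).ravel()
    so=least_squares(res,[.57,-.02,-.35]);a=so.x
    print(which,a[:2]*1000,np.degrees(a[2]),"rms px",np.sqrt(np.mean(so.fun**2)));print(so.fun.reshape(-1,2).round(1).tolist())
    r=R.from_euler('z',a[2]).as_matrix()
    for n,p in dict(tin=(.5115,-.0013,.026),cover=(.6036,-.0077,.034),pad=(.5457,.0768,.033)).items():
        print(n,(r.T@(np.array(p)-[a[0],a[1],0])*1000).round(1))
E
python3 fit.py
```

```text
t [565.6263935  -20.88590464] -19.33607549654653 rms px 0.4277029178456554
[[0.0, 0.2], [0.5, 0.9], [0.2, -0.1], [0.1, -0.3], [-0.3, -0.4], [0.7, -0.3], [-0.3, -0.0], [-0.9, -0.0]]
tin [-57.6   0.6  26. ]
cover [31.5 25.  34. ]
pad [-51.1  85.6  33. ]
s [567.57110155 -21.49416491] -18.63472228482485 rms px 0.6925338065877203
[[-0.4, -0.9], [1.2, 1.1], [0.6, 0.3], [-0.2, 0.0], [-0.8, -0.7], [0.9, 0.6], [-0.9, 0.0], [-0.4, -0.6]]
tin [-59.6   1.2  26. ]
cover [29.7 24.6 34. ]
pad [-52.1  86.2  33. ]
ts [566.50716873 -21.29794206] -19.11808511875408 rms px 0.6232830178241421
[[0.1, 0.0], [0.6, 0.6], [0.5, -0.3], [0.5, -0.4], [-0.2, -0.8], [0.8, -0.6], [-0.1, -0.3], [-0.7, -0.3], [-0.4, -0.8], [1.0, 1.2], [0.3, 0.1], [-0.4, -0.2], [-1.0, -0.5], [0.5, 0.9], [-1.3, 0.1], [-0.7, -0.5]]
tin [-58.5   0.9  26. ]
cover [30.6 25.  34. ]
pad [-51.8  85.9  33. ]
```

```bash
python3 -m jog '0 0 0 -28 0 28 1;0 0 0 -28 0 28 1;0 0 0 -28 0 28 1;0 0 0 -28 0 28 1;0 0 0 -28 0 28 1'; cat > w.py <<'E'
from h import *
from bench import r
import sys
o=r.get_obs();M=R.from_rotvec(o["orientation"]).as_matrix()
k=R.from_euler('z',-19.2,degrees=True).as_matrix()
O=np.array([.5663,-.0212,0])
p=o["tcp_pos"]
print("t",o["clock"],"tcp mm",(p*1e3).round(1),"keeper",(k.T@(p-O)*1e3).round(1),"yawz",np.degrees(np.arctan2(M[1,2],M[0,2])).round(2),"F",o["contact_force"].round(2),"kF",(k.T@o["contact_force"]).round(2),"q",o["joints"].round(2))
if len(sys.argv)>3:
    g=O+k@np.array([float(x)/1e3 for x in sys.argv[1:4]])
    print("tool shift mm",(M.T@(g-p)*1e3).round(1))
    G=k@np.array([[0,0,1],[-1,0,0],[0,-1,0]])  # tool x=-ky, y=down, z=kx
    print("turn deg (tool)",np.degrees(R.from_matrix(M.T@G).as_rotvec()).round(2))
E
python3 w.py -114 32.5 200
```

```text
clock: 0.52
tcp_pos: [0.2916, -0.4681, 0.2003]
orientation: [-1.336, 0.987, -0.986]
contact_force: [1.0, 0.5, 0.0]
grip_width: 0.0854
t 0.5167 tcp mm [ 291.6 -468.1  200.3] keeper [-112.4 -512.4  200.3] yawz 17.11 F [0.97 0.49 0.04] kF [0.76 0.78 0.04] q [ 0.94  0.28 -0.05  1.85  0.02  1.01 -0.39]
tool shift mm [-440.     0.5  321.4]
turn deg (tool) [ 3.00e-02  3.63e+01 -3.00e-02]
```

```bash
python3 -m jog '0 0 0 -33 0 24 1;0 0 0 -33 0 24 1;0 0 0 -33 0 24 1;0 0 0 -33 0 24 1;0 0 0 -33 0 24 1' >/dev/null; python3 -m jog '0 0 0 -33 0 24 1;0 0 0 -33 0 24 1;0 0 0 -33 0 24 1;0 0 0 -33 0 24 1;0 0 0 -33 0 24 1'
python3 w.py -114 32.5 200
```

```text
clock: 1.35
tcp_pos: [0.4234, -0.0822, 0.2007]
orientation: [-1.336, 0.986, -0.987]
contact_force: [1.3, -0.7, -0.0]
grip_width: 0.0855
t 1.35 tcp mm [423.4 -82.2 200.7] keeper [-114.8 -104.6  200.7] yawz 17.11 F [ 1.26 -0.75 -0.04] kF [ 1.43 -0.29 -0.04] q [ 0.42  0.09 -0.39  2.08  0.04  0.97 -1.27]
tool shift mm [-110.     0.7   81.9]
turn deg (tool) [-0.000e+00  3.631e+01  2.000e-02]
```

```bash
python3 -m jog '0 6 0 0 0 0 1;0 6 0 0 0 0 1;0 6 0 0 0 0 1;0 6 0 0 0 0 1;0 6 0 0 0 0 1' >/dev/null
python3 -m jog '0 6 0 0 0 0 1;0 0.3 0 0 0 0 1;0 0 0 0 0 0 1;0 0 0 0 0 0 1;0 0 0 0 0 0 1'
python3 w.py -114 32.5 200
```

```text
clock: 2.18
tcp_pos: [0.4234, -0.0841, 0.2006]
orientation: [-1.033, 1.45, -1.45]
contact_force: [0.2, -0.0, -0.2]
grip_width: 0.0853
t 2.1833 tcp mm [423.4 -84.1 200.6] keeper [-114.3 -106.4  200.6] yawz -19.06 F [ 0.23 -0.   -0.23] kF [ 0.22  0.07 -0.23] q [ 0.38  0.09 -0.35  2.09  0.04  0.97 -1.89]
tool shift mm [-138.9    0.6    0.6]
turn deg (tool) [0.01 0.14 0.  ]
```

```bash
python3 -m jog '0 0 0 -34.7 0 0 1;0 0 0 -34.7 0 0 1;0 0 0 -34.7 0 0 1;0 0 0 -34.7 0 0 1;0 0 0 0 0 0 1' >/dev/null
python3 -m jog '0 0 0 0 35 0 1;0 0 0 0 35 0 1;0 0 0 0 35 0 1;0 0 0 0 15 0 1;0 0 0 0 0 0 1'
python3 w.py -114 32.5 80
python3 - <<'E'
from bench import r, imaging
import cv2,numpy as np
for n,(a,b,c,d) in dict(top=(150,300,200,400),side=(130,320,180,380),wrist=(0,420,0,560)).items():
    o=r.get_obs();f=imaging.grab_frame(n);k=1 if n=="wrist" else (4 if n=="top" else 3)
    cv2.imwrite(f"pics/{n}1.png",cv2.resize(f["color"][a:b,c:d,::-1],None,fx=k,fy=k,interpolation=cv2.INTER_NEAREST)); np.savez(f"pics/{n}1.npz",pos=o["tcp_pos"],ori=o["orientation"],**f)
E
```

```text
clock: 3.02
tcp_pos: [0.4661, 0.0463, 0.0773]
orientation: [-1.039, 1.455, -1.449]
contact_force: [-0.5, 0.6, 0.4]
grip_width: 0.0855
t 3.0167 tcp mm [466.1  46.3  77.3] keeper [-116.9   30.8   77.3] yawz -19.09 F [-0.51  0.6   0.4 ] kF [-0.68  0.4   0.4 ] q [ 0.13  0.35 -0.43  2.12  0.21  0.72 -2.34]
tool shift mm [-1.7 -2.7  2.8]
turn deg (tool) [0.37 0.11 0.17]
```

View pics/top1.png

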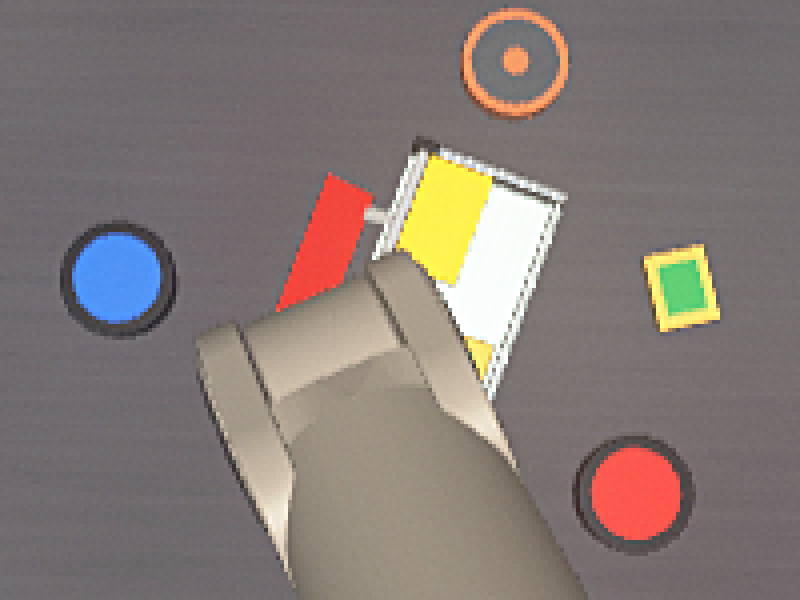

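View pics/side1.png

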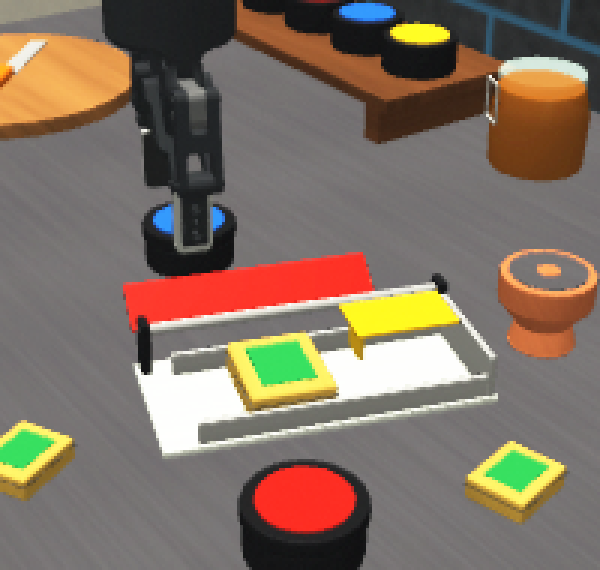

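View pics/wrist1.png

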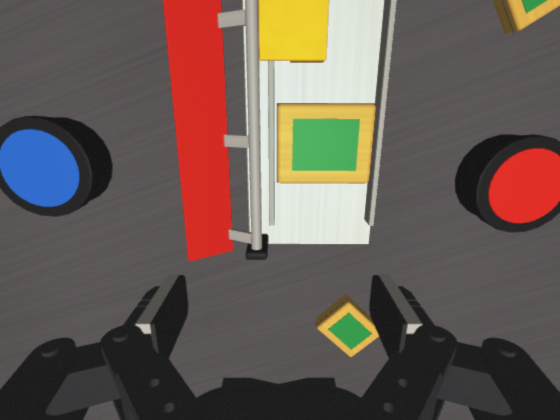

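```bash
python3 - <<'E'
from h import *
k=R.from_euler('z',-19.2,degrees=True).as_matrix();O=np.array([.5663,-.0212,0])
f=dict(np.load("pics/side1.npz"));P=(cloud(f)-O)@k*1000
for v in range(192,217,2):
    print(v,[tuple(P[v,u].round(0).astype(int)) for u in range(236,254,3)])
f=dict(np.load("pics/wrist1.npz"))
T=np.eye(4);T[:3,:3]=R.from_rotvec(f["ori"]).as_matrix();T[:3,3]=f["pos"];f["W"]=T@f["hand_eye"]
P=(cloud(f)-O)@k*1000
hsv=cv2.cvtColor(f["color"],cv2.COLOR_RGB2HSV)
for n,(u,v) in dict(tinFL=(279,105),tinFR=(373,105),tinRL=(280,181),tinRR=(369,181),tinc=(325,143),padRL=(190,257),padRR=(231,250),railR=(371,222),baseRR=(367,242),covR=(325,57),covL=(262,57),bear=(257,252),lfin=(150,325),rfin=(405,325),lf2=(175,285),rf2=(385,285)).items(): print(n,P[v,u].round(1))
E
```

```text
192 [(np.int64(-128), np.int64(-19), np.int64(166)), (np.int64(-127), np.int64(-39), np.int64(175)), (np.int64(-123), np.int64(-42), np.int64(176)), (np.int64(-118), np.int64(-43), np.int64(176)), (np.int64(-113), np.int64(-43), np.int64(175)), (np.int64(-108), np.int64(-42), np.int64(175))]
194 [(np.int64(-65), np.int64(316), np.int64(0)), (np.int64(-127), np.int64(-37), np.int64(171)), (np.int64(-123), np.int64(-42), np.int64(173)), (np.int64(-118), np.int64(-43), np.int64(173)), (np.int64(-113), np.int64(-42), np.int64(172)), (np.int64(-28), np.int64(306), np.int64(0))]
196 [(np.int64(-67), np.int64(305), np.int64(0)), (np.int64(-123), np.int64(-17), np.int64(157)), (np.int64(-119), np.int64(-25), np.int64(161)), (np.int64(-114), np.int64(-25), np.int64(160)), (np.int64(-109), np.int64(-24), np.int64(159)), (np.int64(-30), np.int64(297), np.int64(-1))]
198 [(np.int64(-82), np.int64(225), np.int64(34)), (np.int64(-123), np.int64(-17), np.int64(154)), (np.int64(-120), np.int64(-26), np.int64(157)), (np.int64(-113), np.int64(-20), np.int64(154)), (np.int64(-110), np.int64(-27), np.in
[... 2372 characters left out ...]
.int64(-95), np.int64(167), np.int64(18)), (np.int64(-88), np.int64(166), np.int64(18)), (np.int64(-82), np.int64(163), np.int64(19)), (np.int64(-76), np.int64(160), np.int64(20)), (np.int64(-69), np.int64(162), np.int64(17)), (np.int64(-62), np.int64(163), np.int64(16))]
tinFL [-31.6  33.   23.5]
tinFR [-31.5 -30.7  25.5]
tinRL [-84.1  32.2  25.9]
tinRR [-87.6 -37.3  10. ]
tinc [-56.7   0.8  27.1]
padRL [-137.    97.9   43. ]
padRR [-140.6   70.9   23.3]
railR [-117.5  -38.6   21.2]
baseRR [-141.9  -42.2    4.2]
covR [-3.5  4.6 36.1]
covL [-3.3 43.7 34.4]
bear [-134.    49.    40.8]
lfin [-104.1   77.7  161.9]
rfin [-102.6   -9.6  163.6]
lf2 [-103.6   76.8  136.6]
rf2 [-103.2  -11.2  137.1]
```

```bash
python3 w.py -114 32.5 80; python3 - <<'E'
from h import *
k=R.from_euler('z',-19.2,degrees=True).as_matrix();O=np.array([.5663,-.0212,0])
f=dict(np.load("pics/side1.npz"));P=(cloud(f)-O)@k*1000
for v in range(130,192,4): print(v,P[v,[225,233,240,246,252]].round(0).astype(int).tolist())
f=dict(np.load("pics/wrist1.npz"));
T=f["hand_eye"];print(T)
f["W"]=T;P=cloud(f)*1000
for v in range(270,345,6): print(v,[P[v,u].round(0).astype(int).tolist() for u in (140,155,170,180,186)])
E
```

```text
t 3.1667 tcp mm [470.   47.2  81.7] keeper [-113.4   32.9   81.7] yawz -19.15 F [ 0.91 -0.4   0.51] kF [ 0.99 -0.08  0.51] q [ 0.13  0.34 -0.43  2.11  0.21  0.72 -2.34]
tool shift mm [ 0.4  1.7 -0.6]
turn deg (tool) [-0.07  0.05 -0.04]
130 [[-138, 1, 268], [-126, -4, 269], [-115, -4, 268], [-105, -3, 267], [-94, -1, 265]]
134 [[-138, 3, 261], [-127, -6, 263], [-115, -4, 261], [-105, -6, 261], [-95, -2, 259]]
138 [[-138, 5, 254], [-126, -3, 255], [-116, -6, 255], [-106, -6, 254], [-94, 1, 251]]
142 [[-138, 5, 247], [-127, -5, 249], [-116, -6, 249], [-105, -4, 247], [-94, 0, 245]]
146 [[-139, 6, 240], [-127, -4, 242], [-116, -5, 241], [-106, -5, 240], [60, 659, 0]]
150 [[-125, 90, 202], [-125, 6, 232], [-116, -8, 236], [-106, -5, 234], [51, 621, 1]]
154 [[-133, 40, 213], [-125, 9, 224], [-116, -6, 228], [-106, -4, 226], [43, 587, 0]]
158 [[-133, 44, 204], [-125, 9, 216], [-118, -13, 224], [-107, -10, 222], [34, 553, 0]]
162 [[-131, 57, 192], [-126, 10, 209], [-123, -36, 226], [-113, -36, 225], [-104, -37, 224]]
166 [[-131, 62, 182], [-127, 4, 204], [-123, -37, 220], [-113, -36, 218], [
[... 1238 characters left out ...]
4, 5], [-44, -45, -1]]
300 [[-128, 80, -87], [-49, -67, 11], [-44, -65, 9], [-44, -54, 2], [-43, -47, -3]]
306 [[-56, -64, 6], [-47, -71, 11], [-43, -66, 8], [-44, -54, -1], [-43, -48, -5]]
312 [[-54, -69, 7], [-45, -75, 11], [-44, -66, 5], [-43, -56, -2], [-43, -48, -8]]
318 [[-50, -78, 11], [-44, -79, 11], [-43, -68, 3], [-43, -57, -5], [-43, -49, -11]]
324 [[-48, -82, 11], [-43, -81, 11], [-43, -68, 1], [-44, -57, -8], [-89, 82, -115]]
330 [[-46, -86, 12], [-43, -83, 9], [-44, -69, -2], [-44, -58, -10], [-90, 82, -122]]
336 [[-45, -89, 12], [-44, -81, 5], [-43, -70, -4], [-96, 81, -128], [-90, 80, -128]]
342 [[-44, -92, 12], [-44, -81, 3], [-44, -70, -7], [-96, 81, -135], [-90, 81, -135]]
```

```bash
python3 -m jog '0 0 0 0 25 0 1;0 0 0 0 25 0 1;0 0 0 0 20 0 1;0 0 0 0 6 0 1;0 0 0 0 0 0 1'
python3 w.py -113 32.5 5
cat > snap.py <<'E'
from bench import r, imaging
import cv2,numpy as np,sys
t=sys.argv[1]
for n in sys.argv[2:]:
    a,b,c,d,k=dict(top=(150,300,200,400,4),side=(160,310,180,380,4),wrist=(0,420,0,560,1))[n]
    o=r.get_obs();f=imaging.grab_frame(n)
    cv2.imwrite(f"pics/{n}{t}.png",cv2.resize(f["color"][a:b,c:d,::-1],None,fx=k,fy=k,interpolation=cv2.INTER_CUBIC)); np.savez(f"pics/{n}{t}.npz",pos=o["tcp_pos"],ori=o["orientation"],**f)
E
python3 snap.py 2 side wrist; python3 w.py -113 32.5 5
```

```text
clock: 3.58
tcp_pos: [0.4693, 0.047, 0.0049]
orientation: [-1.032, 1.451, -1.451]
contact_force: [0.8, 0.5, -0.2]
grip_width: 0.0855
t 3.5833 tcp mm [469.3  47.    4.9] keeper [-114.    32.5    4.9] yawz -19.17 F [ 0.78  0.5  -0.17] kF [ 0.57  0.73 -0.17] q [ 0.07  0.48 -0.36  2.16  0.31  0.56 -2.43]
tool shift mm [-0.  -0.1  1. ]
turn deg (tool) [0.01 0.03 0.01]
t 3.6833 tcp mm [470.5  47.3   6.2] keeper [-113.    33.1    6.2] yawz -19.18 F [ 0.7  -0.14 -0.08] kF [ 0.71  0.09 -0.08] q [ 0.07  0.47 -0.37  2.16  0.31  0.56 -2.43]
tool shift mm [0.6 1.2 0. ]
turn deg (tool) [-0.12  0.02 -0.06]
```

View pics/side2.png

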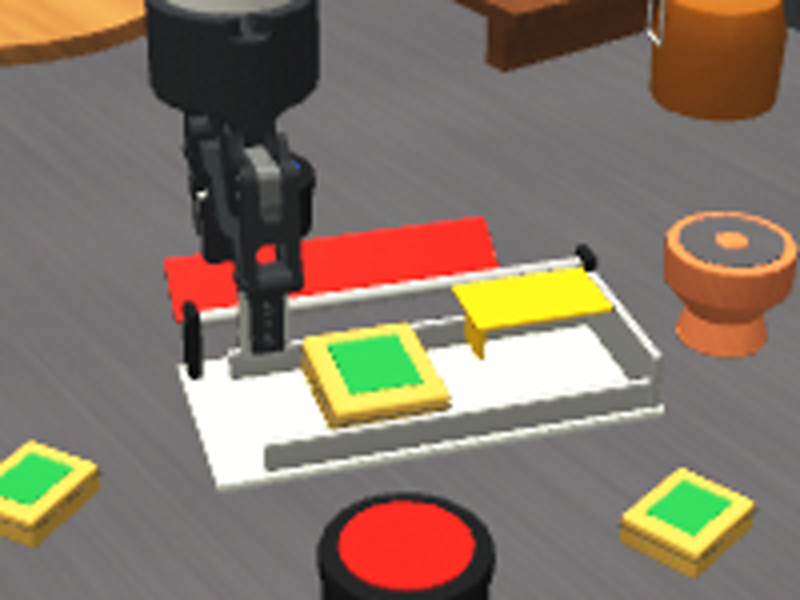

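View pics/wrist2.png

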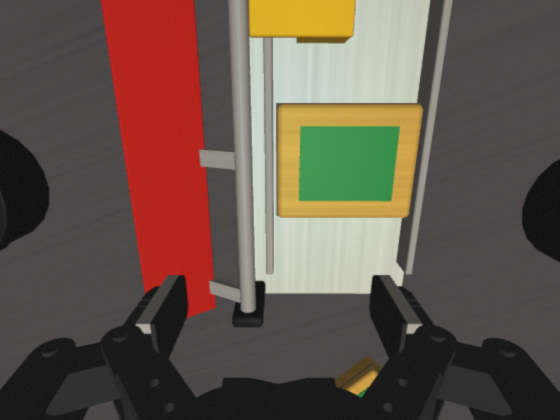

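```bash
python3 -m jog '0 0 0 0 4 0 1;0 0 0 0 4 0 1;0 0 0 0 4 0 1;0 0 0 0 4 0 1;0 0 0 0 4 0 1';python3 w.py -113 32.5 -32;  python3 -m jog '0 0 0 0 2 0 1;0 0 0 0 2 0 1;0 0 0 0 2 0 1;0 0 0 0 2 0 1;0 0 0 0 0 0 1'
python3 w.py -113 32.5 -32; python3 snap.py 3 side wrist
```

```text
clock: 4.1
tcp_pos: [0.4693, 0.0468, -0.0155]
orientation: [-1.032, 1.451, -1.452]
contact_force: [0.6, -2.4, 2.1]
grip_width: 0.0853
t 4.1 tcp mm [469.3  46.8 -15.5] keeper [-114.    32.3  -15.5] yawz -19.19 F [ 0.57 -2.44  2.13] kF [ 1.34 -2.12  2.13] q [ 0.05  0.51 -0.34  2.17  0.34  0.51 -2.46]
tool shift mm [-0.2 16.5  1. ]
turn deg (tool) [-0.02  0.01  0.01]
clock: 4.52
tcp_pos: [0.4691, 0.047, -0.0235]
orientation: [-1.032, 1.451, -1.451]
contact_force: [-0.9, -0.9, 2.9]
grip_width: 0.0855
t 4.5167 tcp mm [469.1  47.  -23.5] keeper [-114.2   32.4  -23.5] yawz -19.18 F [-0.85 -0.87  2.89] kF [-0.52 -1.1   2.89] q [ 0.04  0.53 -0.33  2.17  0.35  0.49 -2.47]
tool shift mm [-0.1  8.5  1.2]
turn deg (tool) [0.01 0.02 0.01]
```

View pics/side3.png

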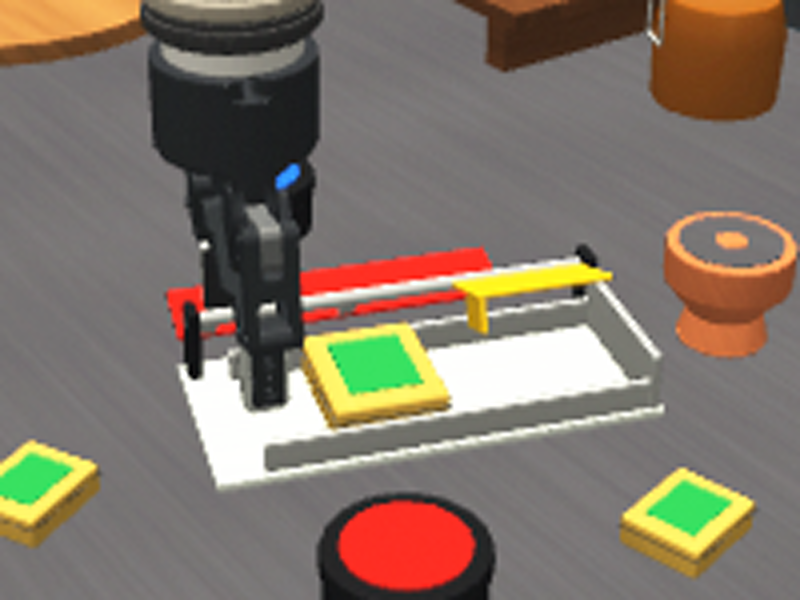

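```bash
cat > ang.py <<'E'
from h import *
import sys
k=R.from_euler('z',-19.2,degrees=True).as_matrix();O=np.array([.5663,-.0212,0])
for n in ("wrist","side"):
    try: f=dict(np.load(f"pics/{n}{sys.argv[1]}.npz"))
    except FileNotFoundError: continue
    if n=="wrist":
        T=np.eye(4);T[:3,:3]=R.from_rotvec(f["ori"]).as_matrix();T[:3,3]=f["pos"];f["W"]=T@f["hand_eye"]
    P=(cloud(f)-O)@k*1000
    hsv=cv2.cvtColor(f["color"],cv2.COLOR_RGB2HSV);H,S,V=[hsv[...,i] for i in range(3)]
    inb=lambda a,b,c,d:(P[...,0]>a)&(P[...,0]<b)&(P[...,1]>c)&(P[...,1]<d)&(f["z_map"]>0)
    red=((H<6)|(H>174))&(S>150)&inb(-145,40,55,105);yel=(H>18)&(H<35)&(S>150)&inb(2,70,0,50)&(P[...,2]>28)
    for nm,m in(("paddle",red),("cover",yel)):
        m=cv2.erode(m.astype('uint8'),np.ones((3,3)))>0
        if m.sum()<20: print(n,nm,"few");continue
        p=P[m];c=np.polyfit(p[:,1],p[:,2],1);print(n,nm,m.sum(),"slope deg",np.degrees(np.arctan(c[0])).round(1),"y",p[:,1].min().round(),p[:,1].max().round(),"zmax",np.percentile(p[:,2],98).round(1))
    tin=(((H>18)&(H<35))|((H>45)&(H<80)))&(S>110)&inb(-110,70,-40,40)&(P[...,2]>22)&(P[...,2]<30)
    p=P[tin];
    if len(p): print(n,"tin x",np.percentile(p[:,0],[1,99]).round(1),"y",np.percentile(p[:,1],[1,99]).round(1))
E
python3 ang.py 2; python3 ang.py 3
```

```text
wrist paddle 22247 slope deg 33.1 y 70.0 100.0 zmax 42.3
wrist cover 1534 slope deg 0.2 y 4.0 45.0 zmax 37.1
wrist tin x [-84.2 -30.7] y [-31.5  34. ]
side paddle 622 slope deg 31.4 y 71.0 98.0 zmax 41.1
side cover 257 slope deg -0.1 y 2.0 39.0 zmax 37.4
side tin x [-85.6  -3.2] y [-35.9  29.5]
wrist paddle 26377 slope deg 12.1 y 64.0 99.0 zmax 24.5
wrist cover few
wrist tin x [-84.1 -30.9] y [-31.4  33.9]
side paddle 187 slope deg 11.1 y 61.0 94.0 zmax 24.4
side cover 69 slope deg -21.4 y 3.0 30.0 zmax 53.6
side tin x [-85.5 -31.6] y [-36.   30.6]
```

```bash
python3 -m jog '0 0 0 0 3 0 1;0 0 0 0 3 0 1;0 0 0 0 2.5 0 1;0 0 0 0 0 0 1;0 0 0 0 0 0 1'
python3 w.py -113 32.5 -32; python3 snap.py 4 side wrist;python3 ang.py 4
```

```text
clock: 5.03
tcp_pos: [0.4695, 0.0475, -0.0318]
orientation: [-1.031, 1.451, -1.451]
contact_force: [0.4, 0.1, 3.2]
grip_width: 0.0855
t 5.0333 tcp mm [469.5  47.5 -31.8] keeper [-114.    33.1  -31.8] yawz -19.16 F [0.38 0.11 3.24] kF [0.32 0.23 3.24] q [ 0.03  0.54 -0.32  2.17  0.36  0.48 -2.48]
tool shift mm [0.6 0.2 1. ]
turn deg (tool) [-0.02  0.04 -0.05]
wrist paddle 25246 slope deg -3.7 y 58.0 94.0 zmax 14.3
wrist cover few
wrist tin x [-84.3 -30.8] y [-31.3  34.2]
side paddle 101 slope deg -5.6 y 56.0 85.0 zmax 14.5
side cover 26 slope deg -37.7 y 9.0 23.0 zmax 62.0
side tin x [-85.4 -32. ] y [-36.   30.8]
```

```bash
python3 -m jog '0 0 0 0 0 4 1;0 0 0 0 0 4 1;0 0 0 0 0 4 1;0 0 0 0 0 4 1;0 0 0 0 0 4 1'>/dev/null
python3 w.py
python3 -m jog '0 0 0 0 0 4 1;0 0 0 0 0 4 1;0 0 0 0 0 4 1;0 0 0 0 0 4 1;0 0 0 0 0 4 1'>/dev/null
python3 w.py 2 32.5 -32; python3 snap.py 5 side wrist;python3 ang.py 5
```

```text
t 5.55 tcp mm [488.2  40.3 -31.8] keeper [-94.   32.4 -31.8] yawz -19.19 F [-2.33  0.71  3.74] kF [-2.43 -0.1   3.74] q [ 0.05  0.56 -0.32  2.13  0.36  0.5  -2.45]
t 5.9667 tcp mm [506.6  33.5 -31.9] keeper [-74.4  32.  -31.9] yawz -19.2 F [-2.58  0.44  5.3 ] kF [-2.59 -0.43  5.3 ] q [ 0.07  0.58 -0.33  2.09  0.36  0.53 -2.42]
tool shift mm [-0.5 -0.  76.4]
turn deg (tool) [0.07 0.   0.05]
wrist paddle 23136 slope deg -4.2 y 58.0 94.0 zmax 14.1
wrist cover 16539 slope deg -37.3 y 13.0 47.0 zmax 63.1
wrist tin x [-60.9  -6.9] y [-30.6  34.8]
side paddle 120 slope deg -6.4 y 55.0 87.0 zmax 14.4
side cover 31 slope deg -38.7 y 11.0 26.0 zmax 61.8
side tin x [-62.2  -9.5] y [-35.5  29.7]
```

View pics/wrist5.png

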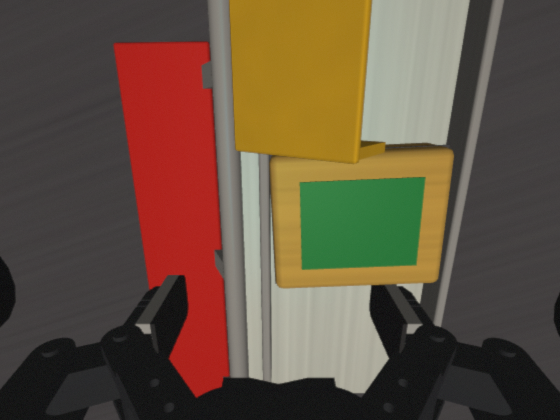

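```bash
python3 -m jog '0 0 0 0 0 4 1;0 0 0 0 0 4 1;0 0 0 0 0 4 1;0 0 0 0 0 4 1;0 0 0 0 0 4 1'>/dev/null
python3 w.py
python3 -m jog '0 0 0 0 0 4 1;0 0 0 0 0 4 1;0 0 0 0 0 4 1;0 0 0 0 0 4 1;0 0 0 0 0 4 1'>/dev/null
python3 w.py 1 32.5 -32; python3 snap.py 6 side wrist;python3 ang.py 6
```

```text
t 6.4833 tcp mm [525.3  27.2 -31.9] keeper [-54.7  32.2 -31.9] yawz -19.18 F [-3.35  0.41  5.8 ] kF [-3.29 -0.72  5.8 ] q [ 0.09  0.6  -0.33  2.04  0.35  0.55 -2.39]
t 6.9 tcp mm [544.2  20.7 -31.9] keeper [-34.7  32.3 -31.9] yawz -19.18 F [-3.12  0.91  5.06] kF [-3.25 -0.16  5.06] q [ 0.11  0.62 -0.33  2.    0.35  0.58 -2.37]
tool shift mm [-0.2  0.  35.7]
turn deg (tool) [0.07 0.02 0.03]
wrist paddle 13862 slope deg -4.3 y 58.0 94.0 zmax 14.0
wrist cover 26808 slope deg -37.3 y 13.0 47.0 zmax 63.2
wrist tin x [-21.1  33.3] y [-31.2  28.8]
side paddle 117 slope deg -5.4 y 56.0 87.0 zmax 14.7
side cover 31 slope deg -38.4 y 8.0 25.0 zmax 62.8
side tin x [-22.3  30.2] y [-35.5  31.3]
```

```bash
python3 -m jog '0 0 0 0 0 4 1;0 0 0 0 0 4 1;0 0 0 0 0 4 1;0 0 0 0 0 4 1;0 0 0 0 0 4 1'>/dev/null
python3 w.py
python3 -m jog '0 0 0 0 0 2 1;0 0 0 0 0 2 1;0 0 0 0 0 2 1;0 0 0 0 0 2 1;0 0 0 0 0 2 1'>/dev/null
python3 w.py 1 32.5 -32; python3 snap.py 7 side wrist top;python3 ang.py 7
```

```text
t 7.4167 tcp mm [564.1  14.  -31.8] keeper [-13.7  32.5 -31.8] yawz -19.18 F [-1.06  1.08  3.36] kF [-1.35  0.67  3.36] q [ 0.12  0.64 -0.33  1.96  0.35  0.6  -2.35]
t 7.8333 tcp mm [573.1  10.8 -31.8] keeper [ -4.2  32.5 -31.8] yawz -19.18 F [-1.47  0.65  3.16] kF [-1.6   0.13  3.16] q [ 0.13  0.65 -0.33  1.93  0.35  0.61 -2.33]
tool shift mm [-0.   0.2  5.2]
turn deg (tool) [0.01 0.02 0.01]
wrist paddle 8646 slope deg -4.1 y 58.0 94.0 zmax 14.1
wrist cover 19923 slope deg -37.1 y 13.0 47.0 zmax 63.0
wrist tin x [ 9.5 63.3] y [-31.1   8.9]
side paddle 155 slope deg -5.6 y 55.0 85.0 zmax 14.6
side cover few
side tin x [ 8.  61.4] y [-35.9  30.4]
```

```bash
python3 -m jog '0 0 0 0 0 1 1;0 0 0 0 0 1 1;0 0 0 0 0 1 1;0 0 0 0 0 0.5 1;0 0 0 0 0 0 1'>/dev/null
python3 w.py 1 32.5 -32
python3 -m jog '0 0 0 0 0 0.5 1;0 0 0 0 0 0.5 1;0 0 0 0 0 0 1;0 0 0 0 0 0 1;0 0 0 0 0 0 1'>/dev/null
python3 w.py 1 32.5 -32; python3 snap.py 8 side wrist top;python3 ang.py 8
```

```text
t 8.4 tcp mm [576.    9.7 -31.8] keeper [ -1.   32.4 -31.8] yawz -19.19 F [-2.91  1.63  4.42] kF [-3.28  0.59  4.42] q [ 0.13  0.65 -0.33  1.93  0.35  0.62 -2.33]
tool shift mm [-0.1  0.2  2. ]
turn deg (tool) [0.03 0.01 0.02]
t 8.8167 tcp mm [576.    9.7 -31.9] keeper [ -1.   32.4 -31.9] yawz -19.19 F [-5.78  1.36  7.13] kF [-5.91 -0.62  7.13] q [ 0.13  0.65 -0.33  1.93  0.35  0.62 -2.33]
tool shift mm [-0.1  0.1  2. ]
turn deg (tool) [0.12 0.01 0.04]
wrist paddle 8237 slope deg -4.5 y 58.0 93.0 zmax 14.0
wrist cover 19503 slope deg -37.5 y 13.0 47.0 zmax 63.2
wrist tin x [12.  65.1] y [-31.1  27.2]
side paddle 166 slope deg -6.1 y 55.0 86.0 zmax 14.7
side cover few
side tin x [11.5 65.3] y [-35.9  29.8]
```

```bash
python3 -m jog '0 0 0 0 0 0.7 1;0 0 0 0 0 0.7 1;0 0 0 0 0 0 1;0 0 0 0 0 0 1;0 0 0 0 0 0 1'>/dev/null
python3 w.py 1 32.5 -32; python3 snap.py 9 side wrist top;python3 ang.py 9
```

```text
t 9.3833 tcp mm [576.    9.6 -32. ] keeper [ -1.   32.3 -32. ] yawz -19.19 F [-7.5   2.65  9.27] kF [-7.95  0.03  9.27] q [ 0.13  0.66 -0.33  1.92  0.35  0.62 -2.33]
tool shift mm [-0.2 -0.   2. ]
turn deg (tool) [0.25 0.01 0.09]
wrist paddle 8092 slope deg -4.7 y 58.0 94.0 zmax 13.9
wrist cover 19443 slope deg -37.8 y 13.0 47.0 zmax 63.4
wrist tin x [12.1 65.1] y [-31.1  28. ]
side paddle 160 slope deg -6.9 y 55.0 85.0 zmax 14.5
side cover few
side tin x [11.6 65.3] y [-36.2  30. ]
```

View pics/wrist9.png

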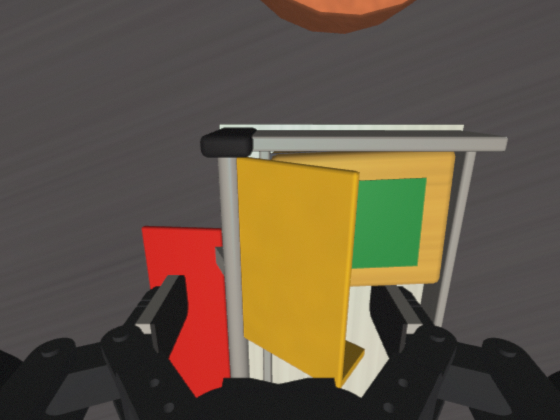

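View pics/side9.png

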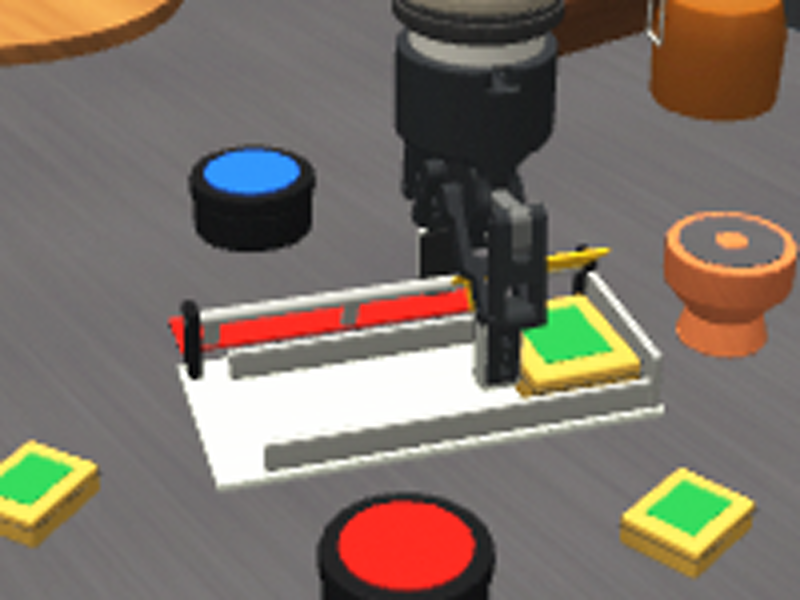

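```bash
python3 -m jog '0 0 0 0 0 -3 1;0 0 0 0 0 -3 1;0 0 0 0 0 -2 1;0 0 0 0 0 0 1;0 0 0 0 0 0 1'>/dev/null
python3 w.py 1 32.5 -32; python3 -m jog '0 0 0 0 -4 0 1;0 0 0 0 -5 0 1;0 0 0 0 -6 0 1;0 0 0 0 -6 0 1;0 0 0 0 -6 0 1'>/dev/null
python3 w.py; python3 -m jog '0 0 0 0 -10 0 1;0 0 0 0 -20 0 1;0 0 0 0 -25 0 1;0 0 0 0 -25 0 1;0 0 0 0 -25 0 1'
python3 -m jog '0 0 0 0 -25 -5 1;0 0 0 0 -20 -20 1;0 0 0 0 0 -30 1;0 0 0 0 0 -30 1;0 0 0 0 0 0 1'
python3 w.py; python3 snap.py A side wrist top;python3 ang.py A
```

```text
t 9.95 tcp mm [571.6  11.5 -31.6] keeper [ -5.8  32.6 -31.6] yawz -19.19 F [ 1.58 -0.06  3.97] kF [1.51 0.47 3.97] q [ 0.12  0.65 -0.33  1.94  0.35  0.61 -2.34]
tool shift mm [0.1 0.4 6.8]
turn deg (tool) [-0.05  0.01 -0.02]
t 10.3667 tcp mm [570.6  11.3  -4.4] keeper [-6.6 32.1 -4.4] yawz -19.19 F [ 0.1  -0.44  0.75] kF [ 0.24 -0.38  0.75] q [ 0.14  0.6  -0.35  1.93  0.32  0.66 -2.32]
clock: 10.78
tcp_pos: [0.5705, 0.0115, 0.1018]
orientation: [-1.032, 1.452, -1.451]
contact_force: [0.9, 0.7, 0.3]
grip_width: 0.0854
clock: 11.2
tcp_pos: [0.4853, 0.0411, 0.1456]
orientation: [-1.038, 1.451, -1.449]
contact_force: [-0.4, 0.0, -1.0]
grip_width: 0.0851
t 11.2 tcp mm [485.3  41.1 145.6] keeper [-97.   32.2 145.6] yawz -18.97 F [-0.43  0.05 -1.04] kF [-0.42 -0.1  -1.04] q [ 0.19  0.27 -0.47  2.02  0.16  0.88 -2.27]
wrist paddle 6688 slope deg 33.3 y 70.0 99.0 zmax 42.6
wrist cover 4261 slope deg -0.0 y 5.0 45.0 zmax 37.3
wrist tin x [10.7 65.2] y [-31.6   2.4]
side paddle 875 slope deg 31.3 y 71.0 97.0 zmax 41.2
side cover 258 slope deg -0.3 y 0.0 39.0 zmax 37.5
side tin x [-3.8 65.8] y [-35.8  18.1]
```

View pics/wristA.png

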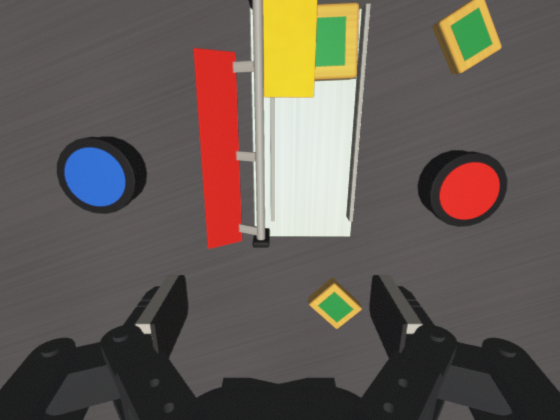

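View pics/sideA.png

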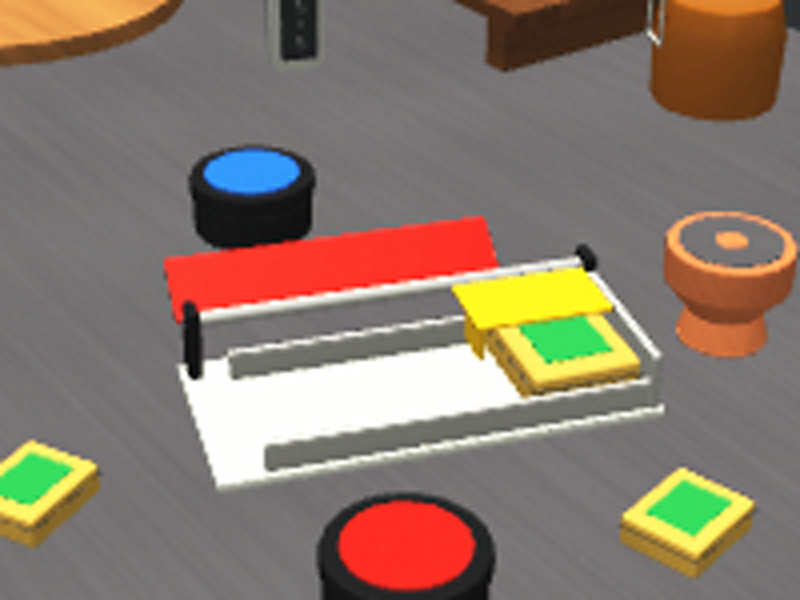

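```bash
python3 - <<'E'
from h import *
k=R.from_euler('z',-19.2,degrees=True).as_matrix();O=np.array([.5663,-.0212,0])
for t in "59A":
  for n in("wrist","side"):
    f=dict(np.load(f"pics/{n}{t}.npz"))
    if n=="wrist":
        T=np.eye(4);T[:3,:3]=R.from_rotvec(f["ori"]).as_matrix();T[:3,3]=f["pos"];f["W"]=T@f["hand_eye"]
    P=(cloud(f)-O)@k*1000
    hsv=cv2.cvtColor(f["color"],cv2.COLOR_RGB2HSV);H,S,V=[hsv[...,i] for i in range(3)]
    m=(H>18)&(H<80)&(S>110)&(P[...,2]>23.5)&(P[...,2]<28.5)&(abs(P[...,1])<38)&(P[...,0]>-70)&(P[...,0]<70)
    p=P[m]
    # rear edge & right edge
    out=[]
    for lo in range(-32,32,4):
        q=p[(p[:,1]>=lo)&(p[:,1]<lo+4)]
        if len(q)>5: out.append((lo+2,q[:,0].min().round(1),q[:,0].max().round(1)))
    print(t,n,out)
    out=[]
    x0=p[:,0].min()
    for lo in range(int(x0)+4,int(x0)+54,8):
        q=p[(p[:,0]>=lo)&(p[:,0]<lo+8)]
        if len(q)>5: out.append((lo+4,q[:,1].min().round(1),q[:,1].max().round(1)))
    print("   right/left edge",out)
E
```

```text
5 wrist [(-30, np.float64(-61.0), np.float64(-6.0)), (-26, np.float64(-60.6), np.float64(-5.6)), (-22, np.float64(-60.8), np.float64(-5.9)), (-18, np.float64(-60.7), np.float64(-5.9)), (-14, np.float64(-62.3), np.float64(-6.2)), (-10, np.float64(-62.1), np.float64(-6.2)), (-6, np.float64(-61.9), np.float64(-6.3)), (-2, np.float64(-61.6), np.float64(-7.8)), (2, np.float64(-61.5), np.float64(-8.8)), (6, np.float64(-62.0), np.float64(-10.7)), (10, np.float64(-62.1), np.float64(-10.8)), (14, np.float64(-62.6), np.float64(-10.3)), (18, np.float64(-62.4), np.float64(-9.7)), (22, np.float64(-63.1), np.float64(-9.5)), (26, np.float64(-63.9), np.float64(-9.1)), (30, np.float64(-63.0), np.float64(-8.6))]
   right/left edge [(-55, np.float64(-33.2), np.float64(34.4)), (-47, np.float64(-32.3), np.float64(34.8)), (-39, np.float64(-32.2), np.float64(35.2)), (-31, np.float64(-31.9), np.float64(35.5)), (-23, np.float64(-31.4), np.float64(36.2)), (-15, np.float64(-31.4), np.float64(36.5)), (-7, np.float64(-31.0), np.float64(36.1))]
5 side [(-30, np.float64(-61.9), np.float64(-9.8)), (-26, np.float64(
[... 3761 characters left out ...]
), (-22, np.float64(11.0), np.float64(65.8)), (-18, np.float64(10.7), np.float64(65.3)), (-14, np.float64(10.1), np.float64(63.6)), (-10, np.float64(9.5), np.float64(64.6)), (-6, np.float64(9.5), np.float64(62.7)), (-2, np.float64(10.6), np.float64(65.6)), (2, np.float64(-4.8), np.float64(63.9)), (6, np.float64(-3.8), np.float64(64.0)), (10, np.float64(-3.6), np.float64(63.1)), (14, np.float64(-4.0), np.float64(62.9))]
   right/left edge [(12, np.float64(-36.7), np.float64(14.4)), (20, np.float64(-36.5), np.float64(12.8)), (28, np.float64(-36.3), np.float64(11.9)), (36, np.float64(-34.9), np.float64(13.0)), (44, np.float64(-35.3), np.float64(10.1)), (52, np.float64(-34.4), np.float64(10.5))]
```

```bash
python3 - <<'E'
from h import *
k=R.from_euler('z',-19.2,degrees=True).as_matrix();O=np.array([.5663,-.0212,0])
for t in "2345679A":
  for n in("wrist","top"):
    try:f=dict(np.load(f"pics/{n}{t}.npz"))
    except: continue
    if n=="wrist":
        T=np.eye(4);T[:3,:3]=R.from_rotvec(f["ori"]).as_matrix();T[:3,3]=f["pos"];f["W"]=T@f["hand_eye"]
    P=(cloud(f)-O)@k*1000
    hsv=cv2.cvtColor(f["color"],cv2.COLOR_RGB2HSV);H,S,V=[hsv[...,i] for i in range(3)]
    def edge(mask,ax,side,lo,hi,st):
        # extreme of axis `ax` per bin of the other axis -> line fit angle
        p=P[mask];o=1-ax;X=[];Y=[]
        for a in np.arange(lo,hi,st):
            q=p[(p[:,o]>=a)&(p[:,o]<a+st)]
            if len(q)>3: X.append(a+st/2);Y.append(np.percentile(q[:,ax],2 if side<0 else 98))
        if len(X)<4:return None
        c=np.polyfit(X,Y,1);return np.degrees(np.arctan(c[0])).round(2),(np.mean(Y)).round(1)
    g=(H>45)&(H<80)&(S>110)&(abs(P[...,1])<38)&(abs(P[...,0])<100)
    x0=P[g][:,0].min() if g.any() else 0
    a=edge(g,1,-1,x0+3,x0+28,3); b=edge(g,0,-1,-20,20 if P[g][:,1].max()>15 else 0,3); 
    rail=edge((P[...,2]>16)&(P[...,2]<22)&(P[...,1]<-34)&(P[...,1]>-46)&(S<60),1,1,-110,60,8)
    stop=edge((P[...,2]>31)&(P[...,2]<36)&(P[...,0]>60)&(P[...,0]<80)&(S<60),0,-1,-36,0,4)
    base=edge((P[...,2]>2)&(P[...,2]<7)&(P[...,0]<-130)&(P[...,0]>-155)&(S<60)&(V>150),0,-1,-38,35,5)
    print(t,n,"label right",a,"label rear",b,"| rail",rail,"stop",stop,"base rear",base)
E
```

```text
2 wrist label right (np.float64(-46.48), np.float64(-18.5)) label rear (np.float64(-0.07), np.float64(-75.3)) | rail (np.float64(-0.05), np.float64(-36.8)) stop None base rear (np.float64(-3.32), np.float64(-142.0))
3 wrist label right (np.float64(-0.03), np.float64(-20.9)) label rear (np.float64(-0.15), np.float64(-75.2)) | rail (np.float64(0.03), np.float64(-36.7)) stop None base rear (np.float64(0.43), np.float64(-143.0))
4 wrist label right (np.float64(-0.28), np.float64(-21.0)) label rear (np.float64(0.15), np.float64(-75.3)) | rail (np.float64(0.07), np.float64(-36.6)) stop None base rear (np.float64(0.13), np.float64(-142.7))
5 wrist label right (np.float64(2.37), np.float64(-20.4)) label rear (np.float64(-2.56), np.float64(-51.8)) | rail (np.float64(0.05), np.float64(-36.7)) stop None base rear (np.float64(7.32), np.float64(-136.4))
6 wrist label right (np.float64(2.16), np.float64(-20.8)) label rear (np.float64(6.52), np.float64(-10.7)) | rail (np.float64(0.43), np.float64(-36.9)) stop (np.float64(0.01), np.float64(66.7)) base rear None
7 wrist label right (np.float64(2.23), np.float64(-20.8)) label rear (np.float64(-2.16), np.float64(18.4)) | rail (np.float64(0.04), np.float64(-36.8)) stop (np.float64(0.03), np.float64(66.9)) base rear NoneTraceback (most recent call last):
  File "<stdin>", line 21, in <module>
    return umr_maximum(a, axis, None, out, keepdims, initial, where)
ValueError: zero-size array to reduction operation maximum which has no identity
```

```bash
python3 - <<'E'
from h import *
k=R.from_euler('z',-19.2,degrees=True).as_matrix();O=np.array([.5663,-.0212,0])
for t in "789A":
    f=dict(np.load(f"pics/wrist{t}.npz"))
    T=np.eye(4);T[:3,:3]=R.from_rotvec(f["ori"]).as_matrix();T[:3,3]=f["pos"];f["W"]=T@f["hand_eye"]
    P=(cloud(f)-O)@k*1000
    hsv=cv2.cvtColor(f["color"],cv2.COLOR_RGB2HSV);H,S,V=[hsv[...,i] for i in range(3)]
    g=(H>45)&(H<80)&(S>110)&(abs(P[...,1])<38)&(P[...,0]>0)&(P[...,0]<70);p=P[g]
    for ax,sd,lo,hi in((1,2,24,58),(0,2,-18,-1),(0,98,-18,-1)):
        X=[];Y=[]
        for a in np.arange(lo,hi,2.):
            q=p[(p[:,1-ax]>=a)&(p[:,1-ax]<a+2)]
            if len(q)>3:X.append(a+1);Y.append(np.percentile(q[:,ax],sd))
        c=np.polyfit(X,Y,1);print(t,["x","y"][ax],sd,"deg",np.degrees(np.arctan(c[0])).round(2),"at far",np.round(Y,1).tolist())
E
```

```text
7 y 2 deg 2.4 at far [-21.1, -21.0, -20.8, -21.0, -20.7, -20.6, -20.9, -20.6, -20.5, -20.4, -20.2, -20.0, -20.1, -19.9, -20.1]
7 x 2 deg -2.47 at far [18.9, 18.7, 18.4, 18.3, 18.4, 18.5, 18.4, 18.1, 18.1]
7 x 98 deg -2.28 at far [53.0, 53.0, 52.8, 52.8, 52.5, 52.4, 52.6, 52.6, 52.3]
8 y 2 deg 2.33 at far [-21.3, -21.2, -20.9, -21.1, -20.9, -21.1, -20.7, -20.5, -20.6, -20.4, -20.4, -20.3, -20.2, -20.2, -20.1, -20.1, -19.9]
8 x 2 deg -2.47 at far [21.3, 20.8, 21.3, 21.1, 20.8, 20.5, 20.8, 20.5, 20.7]
8 x 98 deg -2.98 at far [55.5, 55.6, 55.0, 55.3, 55.1, 55.2, 54.9, 54.7, 54.7]
9 y 2 deg 2.14 at far [-21.5, -21.2, -20.8, -20.8, -21.0, -20.8, -20.8, -20.7, -20.5, -20.6, -20.3, -20.3, -20.2, -20.1, -20.0, -20.2, -20.4]
9 x 2 deg -3.79 at far [21.5, 21.6, 21.2, 21.0, 20.9, 20.9, 20.9, 20.8, 20.3]
9 x 98 deg -2.44 at far [55.7, 55.6, 55.4, 55.4, 55.4, 54.7, 55.1, 55.0, 55.1]
A y 2 deg 1.99 at far [-21.2, -21.0, -21.0, -20.8, -20.6, -20.5, -20.4, -20.1, -20.1, -19.6, -19.7, -20.1, -20.5, -20.3, -20.1, -20.1]
A x 2 deg -1.69 at far [22.1, 21.4, 20.9, 21.4, 21.0, 21.3, 20.9, 21.3, 21.3]
A x 98 deg -2.48 at far [55.2, 55.1, 55.1, 55.4, 55.5, 55.3, 55.0, 54.6, 54.4]
```

```bash
python3 -m jog '0 0 0 -1 0 22 1;0 0 0 -1 0 22 1;0 0 0 -1 0 22 1;0 0 0 -1 0 16 1;0 0 0 0 0 0 1'>/dev/null; python3 w.py -12 37 5
```

```text
t 11.7667 tcp mm [573.5  14.3 145.1] keeper [ -4.9  35.9 145.1] yawz -19.39 F [ 0.04  0.38 -0.87] kF [-0.09  0.37 -0.87] q [ 0.2   0.4  -0.43  1.84  0.2   0.94 -2.22]
tool shift mm [ -1.  140.1  -7.4]
turn deg (tool) [-0.11 -0.19 -0.06]
```

```bash
python3 -m jog '0 0 0 -1 0 -7 1;0 0 0 0 35 0 1;0 0 0 0 35 0 1;0 0 0 0 35 0 1;0 0 0 0 25 0 1'>/dev/null; python3 w.py -12 37 5
python3 -m jog '0 0 0 0 0 0 1;0 0 0 0 0 0 1;0 0 0 0 0 0 1;0 0 0 0 0 0 1;0 0 0 0 0 0 1'>/dev/null; python3 w.py -12 37 -32
```

```text
t 12.1833 tcp mm [560.6  19.8  12.8] keeper [-18.9  36.9  12.8] yawz -19.15 F [ 0.65 -0.34  0.83] kF [ 0.73 -0.11  0.83] q [ 0.14  0.57 -0.37  1.95  0.31  0.68 -2.33]
tool shift mm [-0.1  7.8  6.9]
turn deg (tool) [0.17 0.05 0.06]
t 12.6 tcp mm [564.6  19.8  17.2] keeper [-15.   38.1  17.2] yawz -19.19 F [0.33 0.14 0.12] kF [0.26 0.24 0.12] q [ 0.14  0.56 -0.37  1.94  0.31  0.69 -2.32]
tool shift mm [ 1.2 49.2  2.9]
turn deg (tool) [-0.18  0.01 -0.07]
```

```bash
python3 -m jog '0 0 0 1 6 1 1;0 0 0 0 6 0 1;0 0 0 0 6 0 1;0 0 0 0 4 0 1;0 0 0 0 4 0 1'>/dev/null; python3 w.py -12 37 -32
python3 -m jog '0 0 0 0 4 0 1;0 0 0 0 4 0 1;0 0 0 0 4 0 1;0 0 0 0 4 0 1;0 0 0 0 4 0 1'>/dev/null; python3 w.py -12 37 -32;python3 snap.py B side wrist; python3 ang.py B;python3 w.py -12 37 -32
```

```text
t 13.0167 tcp mm [563.4  18.2 -11.6] keeper [-15.7  36.2 -11.6] yawz -19.18 F [-0.82 -1.4   2.08] kF [-0.31 -1.59  2.08] q [ 0.13  0.61 -0.35  1.95  0.34  0.64 -2.34]
tool shift mm [-0.8 20.4  3.7]
turn deg (tool) [0.05 0.02 0.03]
t 13.4333 tcp mm [564.3  18.3 -30.9] keeper [-14.8  36.7 -30.9] yawz -19.19 F [-0.45 -1.49  4.08] kF [ 0.07 -1.55  4.08] q [ 0.12  0.64 -0.34  1.95  0.35  0.6  -2.36]
tool shift mm [-0.3  1.1  2.8]
turn deg (tool) [-0.05  0.01 -0.02]
wrist paddle 11309 slope deg -3.2 y 59.0 94.0 zmax 14.2
wrist cover 22886 slope deg -36.2 y 13.0 47.0 zmax 62.4
wrist tin x [11.9 65.7] y [-31.2   1.2]
side paddle 138 slope deg -5.1 y 57.0 85.0 zmax 15.4
side cover few
side tin x [ 9.7 65.7] y [-35.8  31.3]
t 13.5333 tcp mm [564.3  18.7 -31.1] keeper [-15.1  37.  -31.1] yawz -19.18 F [-0.26 -0.45  3.37] kF [-0.1  -0.51  3.37] q [ 0.12  0.64 -0.34  1.95  0.35  0.6  -2.36]
tool shift mm [-0.   0.9  3. ]
turn deg (tool) [-0.02  0.02 -0.04]
```

View pics/wristB.png

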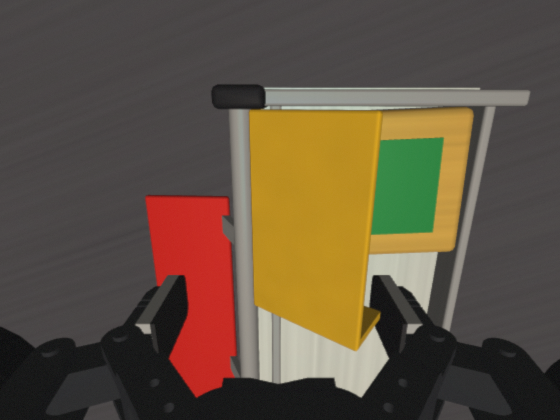

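```bash
python3 -m jog '0 0 0 0 0.5 4 1;0 0 0 0 0 4 1;0 0 0 0 0 3 1;0 0 0 0 0 2 1;0 0 0 0 0 1.5 1'>/dev/null; python3 w.py -1 37 -32
python3 -m jog '0 0 0 0 0 0.7 1;0 0 0 0 0 0.7 1;0 0 0 -1 0 0.4 1;0 0 0 -1 0 0.4 1;0 0 0 0 0 0 1'>/dev/null; python3 w.py -1 37 -32;python3 snap.py C side wrist; python3 ang.py C;python3 w.py -12 37 -32
```

```text
t 13.95 tcp mm [577.4  13.8 -31.2] keeper [ -1.1  36.7 -31.2] yawz -19.2 F [-4.95  1.55  7.11] kF [-5.18 -0.16  7.11] q [ 0.13  0.66 -0.34  1.92  0.35  0.62 -2.34]
tool shift mm [-0.3  0.8  0.1]
turn deg (tool) [ 0.06  0.   -0.  ]
t 14.3667 tcp mm [578.   14.6 -31.5] keeper [ -0.7  37.6 -31.5] yawz -19.22 F [-6.15  1.51  8.22] kF [-6.31 -0.59  8.22] q [ 0.12  0.66 -0.34  1.92  0.35  0.63 -2.34]
tool shift mm [ 0.6  0.5 -0.3]
turn deg (tool) [ 0.22 -0.02  0.13]
wrist paddle 9101 slope deg -3.4 y 59.0 94.0 zmax 14.2
wrist cover 20104 slope deg -36.4 y 13.0 47.0 zmax 62.4
wrist tin x [12.4 65.3] y [-30.6  30.4]
side paddle 166 slope deg -5.2 y 55.0 86.0 zmax 15.2
side cover few
side tin x [11.3 66.4] y [-35.5  30.3]
t 14.4667 tcp mm [578.   14.5 -31.5] keeper [ -0.7  37.6 -31.5] yawz -19.23 F [-6.25  1.28  8.09] kF [-6.33 -0.85  8.09] q [ 0.12  0.66 -0.34  1.92  0.35  0.63 -2.34]
tool shift mm [  0.6   0.5 -11.3]
turn deg (tool) [ 0.21 -0.02  0.12]
```

```bash
python3 -m jog '0 0 0 -0.7 0 0.8 1;0 0 0 -0.7 0 0.8 1;0 0 0 0 0 0.8 1;0 0 0 0 0 0 1;0 0 0 0 0 0 1'>/dev/null; python3 w.py -1 37 -32;python3 snap.py D side wrist; python3 ang.py D
cat > yaw.py <<'E'
from h import *
import sys
k=R.from_euler('z',-19.2,degrees=True).as_matrix();O=np.array([.5663,-.0212,0])
for t in sys.argv[1:]:
    f=dict(np.load(f"pics/wrist{t}.npz"))
    T=np.eye(4);T[:3,:3]=R.from_rotvec(f["ori"]).as_matrix();T[:3,3]=f["pos"];f["W"]=T@f["hand_eye"]
    P=(cloud(f)-O)@k*1000
    hsv=cv2.cvtColor(f["color"],cv2.COLOR_RGB2HSV);H,S,V=[hsv[...,i] for i in range(3)]
    g=(H>45)&(H<80)&(S>110)&(abs(P[...,1])<38)&(P[...,0]>0)&(P[...,0]<70);p=P[g]
    for ax,sd,lo,hi in((1,2,24,52),(0,2,-18,-1),(0,98,-18,-1)):
        X=[];Y=[]
        for a in np.arange(lo,hi,2.):
            q=p[(p[:,1-ax]>=a)&(p[:,1-ax]<a+2)]
            if len(q)>3:X.append(a+1);Y.append(np.percentile(q[:,ax],sd))
        c=np.polyfit(X,Y,1);print(t,["x","y"][ax],sd,"deg",np.degrees(np.arctan(c[0])).round(2),"ends",Y[0].round(1),Y[-1].round(1),"at0",c[1].round(2))
E
python3 yaw.py 9 B C D
```

```text
t 14.8833 tcp mm [578.3  15.  -31.9] keeper [ -0.6  38.1 -31.9] yawz -19.26 F [-11.69   1.39  11.9 ] kF [-11.5   -2.53  11.9 ] q [ 0.12  0.66 -0.34  1.91  0.35  0.63 -2.34]
tool shift mm [ 1.1  0.1 -0.4]
turn deg (tool) [ 0.44 -0.06  0.24]
wrist paddle 9076 slope deg -3.9 y 58.0 94.0 zmax 14.0
wrist cover 20373 slope deg -37.1 y 13.0 47.0 zmax 62.9
wrist tin x [12.7 65.4] y [-30.3  31.4]
side paddle 166 slope deg -5.6 y 55.0 85.0 zmax 14.8
side cover few
side tin x [11.6 66.2] y [-34.6  31.1]
9 y 2 deg 2.53 ends -21.5 -20.1 at0 -22.38
9 x 2 deg -3.79 ends 21.5 20.3 at0 20.41
9 x 98 deg -2.44 ends 55.7 55.1 at0 54.89
B y 2 deg 2.22 ends -21.3 -20.3 at0 -22.21
B x 2 deg -2.59 ends 21.2 20.7 at0 20.44
B x 98 deg -2.94 ends 55.6 54.7 at0 54.66
C y 2 deg 1.18 ends -20.6 -19.8 at0 -21.02
C x 2 deg -2.32 ends 21.7 21.1 at0 21.05
C x 98 deg -0.97 ends 55.5 55.5 at0 55.41
D y 2 deg 0.44 ends -19.8 -19.9 at0 -20.23
D x 2 deg -2.87 ends 22.2 21.2 at0 21.2
D x 98 deg -0.62 ends 55.9 55.6 at0 55.77
```

```bash
python3 -m jog '0 0 0 0 0 -4 1;0 0 0 2 0 -4 1;0 0 0 2 0 -3 1;0 0 0 0 0 0 1;0 0 0 0 0 0 1'>/dev/null
python3 w.py 1 32.5 -32; python3 -m jog '0 0 0 0 -4 0 1;0 0 0 0 -5 0 1;0 0 0 0 -6 0 1;0 0 0 0 -6 0 1;0 0 0 0 -6 0 1'>/dev/null
python3 w.py; python3 -m jog '0 0 0 0 -10 0 1;0 0 0 0 -20 0 1;0 0 0 0 -25 0 1;0 0 0 0 -25 0 1;0 0 0 0 -25 0 1' >/dev/null
python3 -m jog '0 0 0 0 -25 -5 1;0 0 0 0 -20 -20 1;0 0 0 0 0 -20 1;0 0 0 0 0 0 1;0 0 0 0 0 0 1'
python3 -m jog '0 0 0 0 0 0 1;0 0 0 0 0 0 1;0 0 0 0 0 0 1;0 0 0 0 0 0 1;0 0 0 0 0 0 1'
python3 w.py; python3 snap.py E side wrist top;python3 ang.py E; python3 yaw.py E
```

```text
t 15.4 tcp mm [571.   14.8 -31.3] keeper [ -7.3  35.5 -31.3] yawz -19.19 F [-1.38 -0.42  4.68] kF [-1.17 -0.85  4.68] q [ 0.12  0.65 -0.34  1.94  0.35  0.61 -2.35]
tool shift mm [3.  0.7 8.3]
turn deg (tool) [0.02 0.01 0.03]
t 15.8167 tcp mm [571.2  14.9  -3.7] keeper [-7.2 35.7 -3.7] yawz -19.19 F [-0.01 -0.66  0.13] kF [ 0.2  -0.62  0.13] q [ 0.14  0.61 -0.36  1.93  0.33  0.66 -2.33]
clock: 16.65
tcp_pos: [0.5282, 0.03, 0.1466]
orientation: [-1.032, 1.45, -1.451]
contact_force: [1.0, 0.2, 0.5]
grip_width: 0.085
clock: 17.07
tcp_pos: [0.5289, 0.0297, 0.1453]
orientation: [-1.032, 1.452, -1.451]
contact_force: [0.0, 0.5, 0.1]
grip_width: 0.0852
t 17.0667 tcp mm [528.9  29.7 145.3] keeper [-52.   35.8 145.3] yawz -19.2 F [0.02 0.47 0.1 ] kF [-0.13  0.45  0.1 ] q [ 0.2   0.34 -0.46  1.93  0.19  0.91 -2.25]
wrist paddle 5673 slope deg 33.2 y 70.0 99.0 zmax 42.4
wrist cover 3637 slope deg 0.0 y 5.0 45.0 zmax 37.2
wrist tin x [11.4 66.8] y [-30.1  18. ]
side paddle 853 slope deg 30.8 y 70.0 98.0 zmax 41.0
side cover 260 slope deg -0.4 y 1.0 40.0 zmax 37.5
side tin x [-3.6 66.1] y [-34.6  17.9]
E y 2 deg 0.02 ends -19.6 -19.6 at0 -19.61
E x 2 deg -3.96 ends 22.5 21.6 at0 21.15
E x 98 deg -0.51 ends 55.6 55.5 at0 55.69
```

View pics/sideE.png

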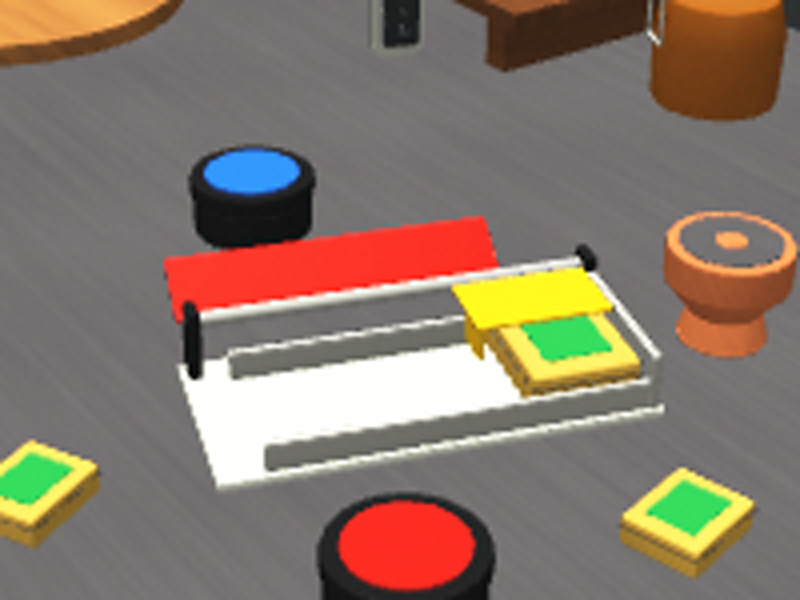

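View pics/wristE.png

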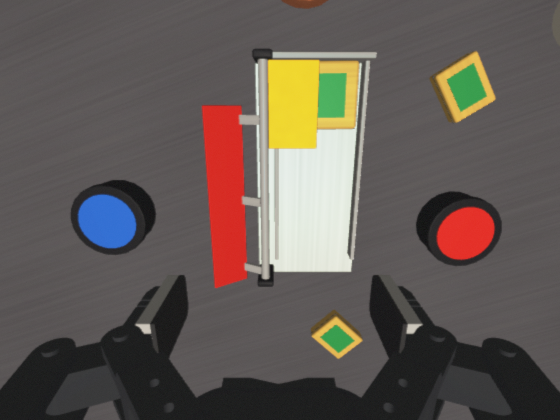

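The side picture shows the tin flush at the back stop, around (580,350). The flap is shut behind it, with the lip near (475,340). The wrist picture shows the tin square in the lane at about (335,95), the bystanders where they were, and the hand clear.

```bash
python3 -c "
from bench import r
print(r.hand_in())"
```

```text
the job is handed in; nothing more can be done
None
```

The tin is in the keeper against the back stop, the flap has closed behind it, and the job is handed in at about 17 s.

- **First push:** one fingertip held the paddle down at about 0.64 rad while the other slid the tin under the flap until it met the stop. I then backed off and lifted away, and the flap closed.
- **Second push:** the pictures showed the tin about 2° askew, with its centre roughly 1 mm short of home. I pressed the flap open again, to about 0.63 rad, and pushed the tin square at about 12 N. Then I withdrew and the flap closed again, so it opened and shut twice.

**Last checks:**
- The tin's centre measures x ≈ 38.4 mm in the raw picture. The stop reads about 1.2 mm short in the same views, so the true figure is about 39.6 mm against 40 mm for home.
- The side of the tin's label measures 0.0° and its front 0.5° off square. Its rear edge reads -4°; that fit covers only a short visible edge and gave noisy values throughout, so I didn't trust it.
- The flap and paddle are back at their closed angles (0° and 33°), the hand is clear with no force on it, and the bystanders look unmoved.

**Disagreement with the description:** the open fingertips sit about 44 mm behind the stated TCP in both cameras, not at or near it. I went by the cameras, so the TCP went to z ≈ -32 mm while the tips stayed about 12 mm above the counter. The contact forces and the paddle angle agreed with that.

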